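# Find the socket for the yoke's stem nut

### The job

Find which of the three look-alike sockets fits the big brass hex nut on the blue motorcycle yoke, by trying them on it one after another; stand each one that does not fit back upright on the tray. Keep the one that fits pushed fully home over the nut, down on the washer, and finish while still gripping it there: do not let go. Knock nothing over, and leave the other things on the bench where they are.

Things in the scene. Friction and masses are not known exactly. Their poses are not given: they have to be found in the camera images.
- socket_a: One of three outwardly identical sockets (0.35 kg), mouth down on the tray: steel barrel 47 mm diameter, 40 mm high, with a fixed dark hex adapter on top, 30 mm across flats, 35 mm high. Origin: centre of the mouth's underside, z up. At yaw 0 flats face +x and -x; the 28 mm deep hex mouth is aligned with them. One mouth (33 mm) takes the nut; the others (21, 24 mm) stop on its top; only trying tells which.
- socket_b: One of three outwardly identical sockets (0.35 kg), mouth down on the tray: steel barrel 47 mm diameter, 40 mm high, with a fixed dark hex adapter on top, 30 mm across flats, 35 mm high. Origin: centre of the mouth's underside, z up. At yaw 0 flats face +x and -x; the 28 mm deep hex mouth is aligned with them. One mouth (33 mm) takes the nut; the others (21, 24 mm) stop on its top; only trying tells which.
- socket_c: One of three outwardly identical sockets (0.35 kg), mouth down on the tray: steel barrel 47 mm diameter, 40 mm high, with a fixed dark hex adapter on top, 30 mm across flats, 35 mm high. Origin: centre of the mouth's underside, z up. At yaw 0 flats face +x and -x; the 28 mm deep hex mouth is aligned with them. One mouth (33 mm) takes the nut; the others (21, 24 mm) stop on its top; only trying tells which.
- nut: Brass hex stem nut, upright, fixed, does not turn; 30 mm across flats, 18 mm high (the top 6 mm taper as a cone from 30 to 23 mm diameter). Origin: centre of its underside, on the washer where a seated socket's mouth rests. At yaw 0 flats face +x and -x. The fitting socket has 1.5 mm play a side and about 12 deg of yaw play either way.
- yoke: Blue motorcycle top yoke fixed on a dark wooden plinth (110 x 150 x 30 mm), left or right on the bench; 252 mm along its y with an open fork clamp (66 mm diameter, top 56 mm above the bench) at each end and the nut in the middle; washer top 54 mm above the bench. Origin: centre of the plinth's underside.
- tray: Low fixed tray, black rubber floor with red rim, 170 mm along its x, 310 mm along its y; floor 4 mm thick, rim 10 mm high and 5 mm thick. Origin: centre of underside, on the bench. The sockets stand on the floor in a row along y, about 95 mm apart.
- washer: Loose brass washer, 36 mm diameter, 5 mm thick, lying on the tray beside the sockets; origin centre of underside. A bystander.
- paint_bottle: Black paint bottle, 44 mm diameter, 125 mm high, standing on the far part of the bench; origin centre of underside. A bystander.
- paint_jar: Amber glass jar with white lid, 56 mm diameter, 60 mm high; origin centre of underside. A bystander.
- colour_cup: Small open aluminium colour cup, 48 mm diameter, 45 mm high; origin centre of underside. A bystander.
- wrench: Steel wrench, 180 mm long, lying flat on the far part of the bench; origin at its underside. A bystander.
- brush: Paint brush, 170 mm long, lying flat on the far part of the bench; origin at its underside. A bystander.

How it is judged:
By the outcome, as a careful person would: the job done as asked, in the order asked, and still so for the second after the job is handed in, while the arm keeps its last pose, push and grip.
It also fails if it takes over 67 s, if anything falls off the work surface, if the arm or the gripper's body presses on something with over 40 N, if the wrist force passes 120 N, or if a joint passes its speed limit or range.

### The arm

A 6-joint arm with a two-finger parallel gripper is mounted at the origin on the work surface. World frame = base frame: x ahead of the robot, y to its left, z up, the work surface at z = 0. Lengths are in m, angles in degrees, forces in N, time in s.
With the tool pointing down it reaches from about 0.375 to 0.9 m from the base axis. Payload 3.1 kg.
Tool frame: the origin (TCP) lies on the centre line of the jaws, within the pads' length; the fingertips stand 25 mm ahead of it and the grasp point (between the pads) lies 6 mm ahead of it; z points along the fingers, y is the line along which they close (so a half turn about z gives the same grasp; the last joint's range is limited). The gripper opens to 87 mm and grips with 3 to 60 N. Pads are 19 mm wide; open, the fingers measure 117 mm over their backs; the gripper's body (75 mm by 190 mm) begins 51 mm behind the grasp point.
Start: joints at [-10.227, 30.224, 82.088, -0, 67.689, -10.227], TCP at [0.625, 0, 0.248] pointing down, gripper open.
Joint ranges: [-176.69, 176.69], [-43.24, 126.21], [12.49, 139.97], [-82, 262], [0, 151.66], [-163.58, 163.58]. Speed limits (degrees/s): [159.86, 159.86, 180, 180, 180, 180].

### API

Orientations are given as a 3x3 rotation matrix whose columns are the frame's x, y, z axes.
In Python, from rig import bot, cams, models gives the robot as it stands. The module is installed in compiled form; this text tells all that it offers.
- The arm moves only by the shell command python3 -m handwheel 'ROWS' [OPENING]. ROWS is JSON, a list of rows, each a list of 6 numbers: the shift along the world's x, y, z each as a share of 1 m, from -1 to 1, then the turn, a rotation vector about the world's x, y, z each as a share of 2 rad, from -1 to 1. In form: [[dx, dy, dz, wx, wy, wz], ...]. A call has exactly 8 rows; each row is the pose to reach, as a shift and turn from the pose commanded when the call began; what a row does not reach only later rows make up. A row lasts 1/12 s, in which the tool goes at most 41.7 mm and 7.16 degrees, less where a joint would pass 70% of its speed; a pose out of reach is approached as far as the arm can. A call with a number of a shift or a turn outside -1 to 1 is refused whole. A call with a gripper value outside its range is refused whole. OPENING is the opening, from -1 (shut) to 1 (fully open), so that 0 is half open, set as the call begins (- or left out, the last holds). The fingers move at their own pace and stop on an object; the grip force is fixed at half the most. Time passes only in rows, so rows that repeat a pose let the fingers close, or fill a call up. It gives the time, the measured TCP pose, the force, the opening and the grip force at its end, in the units of the state.
- bot.read_state(): the state, without advancing time (a new reading comes with each control period).
- cams.capture(name): name is "scene" or "side" or "wrist"; returns (picture, depth): 400x640x3 uint8, blue, green, red; 400x640 float32, m along the optical axis (not along the pixel's ray), 0 where there is no reading.
- cams.calibration(name): a dict with "mtx" (3x3 intrinsics, pixels), "R" (3x3) and "t" (3): a world point X has camera coordinates R X + t; the wrist camera has in their place "tool_from_camera" (4x4, takes a point from camera to tool coordinates, whose origin is the TCP and whose axes are the flange's). Camera axes: x right, y down, z forward; pixel columns grow to the right and rows downward; lengths in m; the calibration is good to about 2 mm. The wrist camera is an equidistant fisheye: a pixel r from the principal point sees the ray r / f radians off the axis. A picture is of the moment at which its call begins: read the wrist's pose just before it. calibration takes no time and is no camera call.
- bot.hand_in(): hands the job in; it is judged then, once.
Trained networks look in the newest picture that a camera, given by its name, has taken for a name from the list of things; names that differ only in an ending like _2 or _b are one class to them, and where a whole thing is asked for, a point or a joint stands for the part that bears it (a point fixed in the world has none). Each returns a list of dicts, best first, with "conf" (0 to 1); they miss things now and then, are a little off and sometimes report something else, mostly with a low value. They report only what shows in the picture. A call takes as long as a camera call.
- models.spot_in(query, camera): "position" ([column, row] in pixels, amid what is visible of it).
- models.tip_of(query, camera): "position" ([column, row] in pixels: a listed point, or the origin of a listed thing).
The state is a dict: "time_s": time; "joint_positions": joint angles; "qvel": joint speeds; "tau": joint torques, N m; "position": TCP position; "tcp_rot": TCP orientation; "force": force on the tool from outside, world axes, zero at the start; "moment": the same for the moment, N m; "opening": opening from 0.0 (shut) to 1.0 (fully open); "grasp_force": force on a finger pad.
Only numpy, scipy, OpenCV 4.12 (cv2) and the standard library are available. Lean on these libraries where they do the work, as an engineer would, in place of code of your own. Each camera call takes 0.05 s, during which the arm holds its last target. There are 200 camera calls.

## Working session

There is one attempt and no reset: what is moved stays moved. The work goes in short steps, Python scripts to look and compute and a shell command to move; the robot and the scene stay as the last step left them, time stands still between calls to the robot, and variables do not carry over. Pictures are saved under pics/ and viewed, at most 10 in all, crops included, and the job is handed in when it is done.

```bash
mkdir -p pics
python3 - <<'E'
from rig import bot,cams,models
import cv2,numpy as np
for n in ("scene","side"):
    p,d=cams.capture(n); cv2.imwrite(f"pics/{n}.png",p); np.savez(f"/tmp/{n}.npz",p=p,d=d)
    c=cams.calibration(n); R=np.array(c["R"]);t=np.array(c["t"]).ravel();K=np.array(c["mtx"])
    print(n,"cam at",-R.T@t)
    for q in ("socket_a","nut","tray","washer","yoke","colour_cup","paint_jar"):
        for r in models.spot_in(q,n)[:4]:
            u,v=r["position"]; z=d[int(v),int(u)]
            X=R.T@(np.linalg.inv(K)@[u,v,1]*z-t)
            print(q,round(r["conf"],2),[int(u),int(v)],X.round(3))
s=bot.read_state();print(s["time_s"],s["position"],s["opening"],s["force"])
E
```

```text
scene cam at [1.3867007  0.21779028 0.84921184]
socket_a 0.78 [438, 189] [0.48  0.303 0.044]
socket_a 0.68 [370, 170] [0.454 0.111 0.049]
socket_a 0.62 [401, 184] [0.486 0.203 0.044]
socket_a 0.59 [262, 230] [ 0.762 -0.097  0.071]
nut 0.4 [251, 171] [ 0.566 -0.203  0.071]
tray 0.73 [406, 198] [0.493 0.224 0.004]
washer 0.65 [371, 200] [0.532 0.132 0.011]
washer 0.65 [432, 270] [0.739 0.312 0.02 ]
washer 0.45 [438, 190] [0.485 0.303 0.046]
yoke 0.97 [250, 179] [ 0.583 -0.201  0.054]
colour_cup 0.64 [342, 256] [0.771 0.103 0.047]
colour_cup 0.57 [439, 187] [0.486 0.304 0.056]
paint_jar 0.81 [286, 247] [ 0.79  -0.028  0.059]
side cam at [ 0.48578286 -0.66666114  0.92485676]
socket_a 0.92 [255, 153] [0.466 0.184 0.05 ]
socket_a 0.84 [244, 182] [0.433 0.088 0.059]
socket_a 0.72 [248, 126] [0.456 0.288 0.044]
nut 0.75 [322, 290] [ 0.559 -0.218  0.071]
tray 0.62 [264, 167] [0.482 0.178 0.002]
yoke 0.93 [316, 300] [ 0.547 -0.23   0.056]
colour_cup 0.94 [373, 169] [0.748 0.123 0.006]
colour_cup 0.34 [253, 152] [0.462 0.187 0.052]
paint_jar 0.98 [394, 212] [ 0.749 -0.052  0.054]
paint_jar 0.61 [282, 174] [0.523 0.143 0.007]
0.8 [6.24976218e-01 4.83263347e-05 2.47570744e-01] 1.0005347688053596 [-0.64004769  0.2581135   0.16915279]
```

View pics/scene.png

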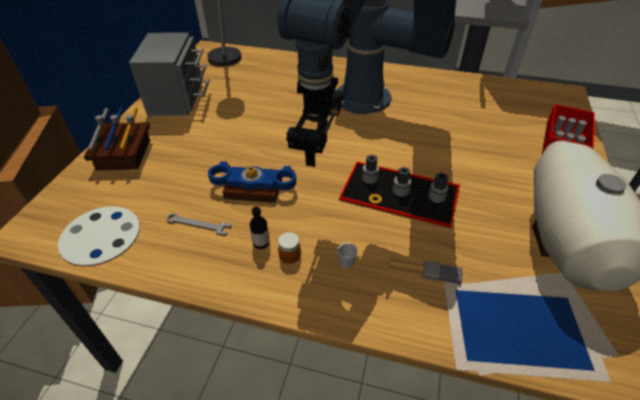

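View pics/side.png

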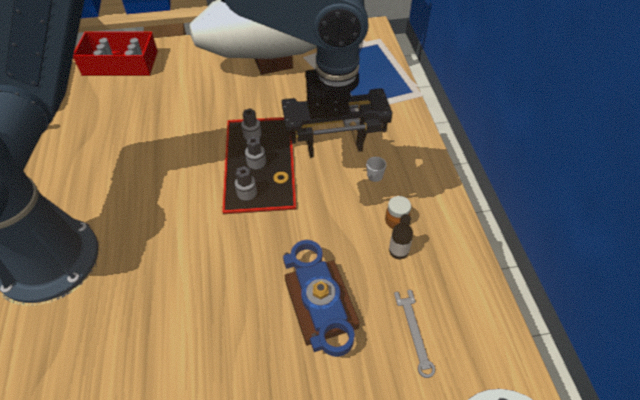

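The scene picture shows the sockets at about (371,170), (402,183) and (440,187). The yoke and its nut are at (251,172), and the bystanders are well away. I'll move over the tray for a wrist look.

```bash
python3 -m handwheel '[[-0.02,0.03,0,0,0,0],[-0.04,0.06,0,0,0,0],[-0.06,0.09,0,0,0,0],[-0.08,0.12,0,0,0,0],[-0.1,0.15,0,0,0,0],[-0.12,0.18,0,0,0,0],[-0.125,0.19,0,0,0,0],[-0.125,0.19,0,0,0,0]]' -
cat > h.py <<'E'
from rig import bot,cams,models
import cv2,numpy as np
def wrist(name=None):
    s=bot.read_state(); p,d=cams.capture("wrist"); c=cams.calibration("wrist")
    K=np.array(c["mtx"]);T=np.array(c["tool_from_camera"])
    R=np.array(s["tcp_rot"]);o=np.array(s["position"])
    v,u=np.mgrid[:400,:640]
    a=(u-K[0,2])/K[0,0];b=(v-K[1,2])/K[1,1];r=np.hypot(a,b)+1e-9
    k=np.tan(np.minimum(r,1.5))/r
    C=np.stack([a*k*d,b*k*d,d],-1)
    W=(C@T[:3,:3].T+T[:3,3])@R.T+o
    W[d<=0]=np.nan
    if name: cv2.imwrite(name,p)
    return p,d,W,s
E
python3 - <<'E'
from h import *
p,d,W,s=wrist("pics/w1.png"); np.savez("/tmp/w1.npz",p=p,W=W)
c=cams.calibration("wrist");print(c["mtx"],c["tool_from_camera"]);print(np.round(s["tcp_rot"],3),s["position"])
z=W[...,2]
m=(z>.073)&(z<.09)&(abs(W[...,0]-.46)<.1)&(W[...,1]>0)&(W[...,1]<.4)
n,l,st,ce=cv2.connectedComponentsWithStats(m.astype(np.uint8))
for i in range(1,n):
    if st[i,4]>30:
        P=W[l==i];print(st[i],P.mean(0).round(4),P.min(0).round(3),P.max(0).round(3), cv2.minAreaRect((P[:,:2]*1000).astype(np.float32)))
E
```

```text
time_s: 1.47
position: [0.4981, 0.1923, 0.2478]
tcp_rot: [[-0.004, 1.0, -0.001], [1.0, 0.004, 0.0], [0.0, -0.001, -1.0]]
force: [0.5, 0.3, 0.8]
opening: 0.999
grasp_force: 0.0
[[309.70691629   0.         316.7525609 ]
 [  0.         309.70691629 197.90661263]
 [  0.           0.           1.        ]] [[-7.77045094e-04 -9.66803744e-01 -2.55518918e-01  7.03194060e-02]
 [ 9.99999693e-01 -7.24266296e-04 -3.00648925e-04 -3.38526182e-04]
 [ 1.05604766e-04 -2.55519073e-01  9.66804009e-01 -1.37359923e-01]
 [ 0.00000000e+00  0.00000000e+00  0.00000000e+00  1.00000000e+00]]
[[-0.004  1.    -0.001]
 [ 1.     0.004  0.   ]
 [ 0.    -0.001 -1.   ]] [0.498136   0.19228062 0.24778847]
[266  60  34  34 813] [0.464  0.3042 0.0792] [0.448 0.288 0.073] [0.48  0.321 0.082] ((463.79296875, 304.2199401855469), (33.85382843017578, 30.51854133605957), 15.239246368408203)
[270 159  31  35 772] [0.4658 0.2039 0.0792] [0.45  0.187 0.073] [0.481 0.221 0.082] ((465.555908203125, 203.84918212890625), (34.4528923034668, 29.8823184967041), 84.51156616210938)
[249 246  22   7  87] [0.4354 0.1223 0.0775] [0.423 0.118 0.073] [0.446 0.125 0.081] ((434.7318115234375, 122.72036743164062), (6.434634685516357, 23.396652221679688), 82.6441879272461)
```

View pics/w1.png

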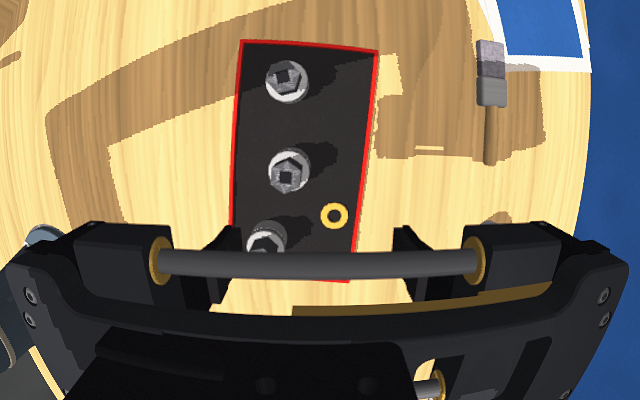

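The wrist view shows two sockets whole at (287,82) and (288,172). The third is half hidden at (266,240), and the loose washer is at (334,215). The measured tops are at z = 0.079, as they should be. Next is the flat angles.

```bash
cat >> h.py <<'E'
def hexfit(P,AF):
    "P: Nx2 m points of a hex top; returns centre, flat-normal angle (deg mod 60, in -30..30), across flats"
    h=cv2.convexHull((P*1000).astype(np.float32))[:,0]
    best=None
    for a in np.arange(-30,30,1.):
        w=[];c=[]
        for k in range(3):
            n=np.array([np.cos(np.radians(a+60*k)),np.sin(np.radians(a+60*k))]);q=h@n
            w.append(np.ptp(q));c.append((q.max()+q.min())/2)
        N=[[np.cos(np.radians(a+60*k)),np.sin(np.radians(a+60*k))] for k in range(3)]
        e=np.sum(w)
        if best is None or e<best[0]: best=(e,a,np.linalg.lstsq(np.array(N),np.array(c),rcond=None)[0],w)
    return best[2]/1000,best[1],np.round(best[3],1)
def blobs(W,zlo,zhi,box,minpx=100):
    z=W[...,2];m=(z>zlo)&(z<zhi)&(W[...,0]>box[0])&(W[...,0]<box[1])&(W[...,1]>box[2])&(W[...,1]<box[3])
    n,l,st,ce=cv2.connectedComponentsWithStats(m.astype(np.uint8))
    return [W[l==i] for i in range(1,n) if st[i,4]>minpx]
E
python3 - <<'E'
from h import *
W=np.load("/tmp/w1.npz")["W"]
for P in blobs(W,.0765,.09,(.4,.55,.15,.4)): print(P.mean(0).round(4),len(P),hexfit(P[:,:2],30))
E
```

```text
[0.4638 0.3044 0.0793] 801 (array([0.46400398, 0.3043766 ]), np.float64(-14.0), array([30.7, 30.7, 30.6]))
[0.4657 0.2037 0.0792] 757 (array([0.46559034, 0.2034826 ]), np.float64(-7.0), array([30.3, 30.5, 30.9]))
```

```bash
python3 -m handwheel '[[-0.0344,0.0135,0,0,0,-0.061],[-0.0344,0.0135,-0.03,0,0,-0.061],[-0.0344,0.0135,-0.06,0,0,-0.061],[-0.0344,0.0135,-0.09,0,0,-0.061],[-0.0344,0.0135,-0.12,0,0,-0.061],[-0.0344,0.0135,-0.12,0,0,-0.061],[-0.0344,0.0135,-0.12,0,0,-0.061],[-0.0344,0.0135,-0.12,0,0,-0.061]]' 0.5
```

```text
time_s: 2.18
position: [0.4675, 0.2029, 0.1285]
tcp_rot: [[0.123, 0.992, 0.002], [0.992, -0.123, 0.0], [0.001, 0.002, -1.0]]
force: [-0.4, -0.3, 0.2]
opening: 0.751
grasp_force: 0.0
```

```bash
python3 -m handwheel '[[-0.001,0,-0.02,0,0,0],[-0.001,0,-0.04,0,0,0],[-0.001,0,-0.055,0,0,0],[-0.001,0,-0.055,0,0,0],[-0.001,0,-0.055,0,0,0],[-0.001,0,-0.055,0,0,0],[-0.001,0,-0.055,0,0,0],[-0.001,0,-0.055,0,0,0]]' - && python3 -m handwheel '[[0,0,0,0,0,0],[0,0,0,0,0,0],[0,0,0,0,0,0],[0,0,0,0,0,0],[0,0,0,0,0,0],[0,0,0,0,0,0],[0,0,0,0,0,0],[0,0,0,0,0,0]]' -1
```

```text
time_s: 2.85
position: [0.4656, 0.2037, 0.0739]
tcp_rot: [[0.122, 0.993, 0.003], [0.993, -0.122, 0.001], [0.001, 0.003, -1.0]]
force: [-0.6, -0.2, -0.3]
opening: 0.748
grasp_force: 0.0
time_s: 3.52
position: [0.4653, 0.2036, 0.0725]
tcp_rot: [[0.122, 0.993, 0.001], [0.993, -0.122, 0.0], [0.0, 0.001, -1.0]]
force: [1.6, -0.0, -0.9]
opening: 0.341
grasp_force: 29.9
```

```bash
python3 -m handwheel '[[0,0,0.03,0,0,0],[0,0,0.07,0,0,0],[0,0,0.11,0,0,0],[0,0,0.15,0,0,0],[0.01,-0.03,0.167,0,0,0],[0.02,-0.07,0.167,0,0,0.03],[0.03,-0.11,0.167,0,0,0.061],[0.03,-0.15,0.167,0,0,0.061]]' - && python3 -m handwheel '[[0,-0.015,0,0,0,0],[0,-0.015,0,0,0,0],[0,-0.015,0,0,0,0],[0,-0.015,0,0,0,0],[0,-0.015,0,0,0,0],[0,-0.015,0,0,0,0],[0,-0.015,0,0,0,0],[0,-0.015,0,0,0,0]]' -
python3 - <<'E'
from h import *
p,d,W,s=wrist("pics/w2.png"); print(s["position"])
for P in blobs(W,.0765,.09,(.38,.55,.06,.4)): print(P.mean(0).round(4),len(P),hexfit(P[:,:2],30))
E
```

```text
time_s: 4.18
position: [0.4958, 0.0521, 0.2397]
tcp_rot: [[-0.004, 1.0, 0.002], [1.0, 0.004, -0.0], [-0.0, 0.002, -1.0]]
force: [1.3, -0.5, -4.7]
opening: 0.345
grasp_force: 29.9
time_s: 4.85
position: [0.4944, 0.0393, 0.2395]
tcp_rot: [[-0.001, 1.0, -0.0], [1.0, 0.001, 0.0], [0.0, -0.0, -1.0]]
force: [-0.3, 0.4, -4.6]
opening: 0.345
grasp_force: 29.9
[0.49444531 0.03932805 0.23950872]
[0.4349 0.1088 0.0792] 816 (array([0.43470818, 0.10869311]), np.float64(-15.0), array([30.8, 30.9, 30.7]))
```

```bash
python3 -m handwheel '[[0.008,-0.04,0,0,0,0],[0.016,-0.08,0,0,0,0],[0.024,-0.12,0,0,0,0],[0.032,-0.16,0,0,0,0],[0.04,-0.2,0,0,0,0],[0.048,-0.24,0,0,0,0],[0.056,-0.28,0,0,0,0],[0.064,-0.32,0,0,0,0]]' - && python3 -m handwheel '[[0,0,0,0,0,0],[0,0,0,0,0,0],[0,0,0,0,0,0],[0,0,0,0,0,0],[0,0,0,0,0,0],[0,0,0,0,0,0],[0,0,0,0,0,0],[0,0,0,0,0,0]]' -
python3 - <<'E'
from h import *
p,d,W,s=wrist("pics/w3.png"); print(s["position"]); np.savez("/tmp/w3.npz",p=p,W=W)
for lo,hi in ((.069,.08),(.062,.08),(.0585,.08)):
  for P in blobs(W,lo,hi,(.5,.62,-.26,-.15)): print(P.mean(0).round(4),len(P),hexfit(P[:,:2],30))
hs=cv2.cvtColor(p,cv2.COLOR_BGR2HSV)
print(models.tip_of("nut","wrist")[:2],models.spot_in("nut","wrist")[:2])
for r in models.spot_in("nut","wrist")[:1]:
    u,v=map(int,r["position"]);print(W[v,u]);cv2.imwrite("pics/w3c.png",cv2.resize(p[v-60:v+60,u-80:u+80],None,fx=5,fy=5,interpolation=2))
E
```

```text
time_s: 5.57
position: [0.5587, -0.2832, 0.2393]
tcp_rot: [[-0.0, 1.0, -0.0], [1.0, 0.0, 0.0], [0.0, -0.0, -1.0]]
force: [0.6, 0.4, -4.1]
opening: 0.342
grasp_force: 30.0
time_s: 6.23
position: [0.5587, -0.2808, 0.2398]
tcp_rot: [[-0.001, 1.0, 0.0], [1.0, 0.001, -0.0], [-0.0, 0.0, -1.0]]
force: [-0.9, 0.2, -4.4]
opening: 0.344
grasp_force: 30.0
[ 0.55870882 -0.28076072  0.23979304]
[ 0.559 -0.207  0.072] 557 (array([ 0.55918363, -0.2070904 ]), np.float64(-14.0), array([26.4, 26.6, 25.9]))
[ 0.559  -0.2073  0.0705] 785 (array([ 0.55911828, -0.2073507 ]), np.float64(-12.0), array([30.4, 30.4, 30.4]))
[ 0.559  -0.2073  0.0705] 785 (array([ 0.55911828, -0.2073507 ]), np.float64(-12.0), array([30.4, 30.4, 30.4]))
[{'position': [315.8, 112.4], 'conf': 0.58}, {'position': [315.6, 221.6], 'conf': 0.24}] [{'position': [315.6, 112.4], 'conf': 0.57}]
[ 0.55658756 -0.20470074  0.0734035 ]
```

View pics/w3c.png

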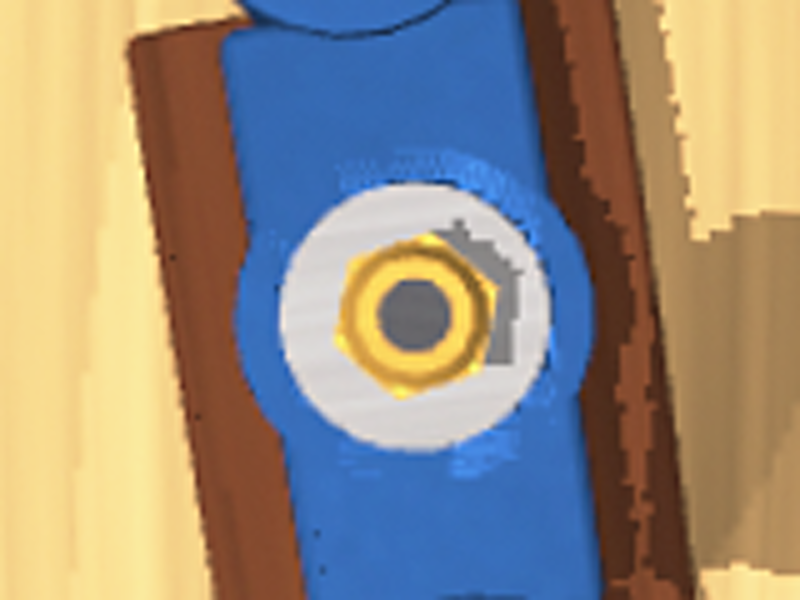

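Nut confirmed: centre (416,316) in the crop, and its right flat faces -12°, which matches the depth fit. I'll line the socket up and come down to just above it.

```bash
python3 -m handwheel '[[0.0005,0.035,0,0,0,-0.05],[0.0005,0.0743,0,0,0,-0.105],[0.0005,0.0743,-0.03,0,0,-0.105],[0.0005,0.0743,-0.06,0,0,-0.105],[0.0005,0.0743,-0.08,0,0,-0.105],[0.0005,0.0743,-0.092,0,0,-0.105],[0.0005,0.0743,-0.092,0,0,-0.105],[0.0005,0.0743,-0.092,0,0,-0.105]]' - && python3 -m handwheel '[[0,0,-0.003,0,0,0],[0,0,-0.005,0,0,0],[0,0,-0.007,0,0,0],[0,0,-0.009,0,0,0],[0,0,-0.01,0,0,0],[0,0,-0.011,0,0,0],[0,0,-0.011,0,0,0],[0,0,-0.011,0,0,0]]' -
```

```text
time_s: 7.1
position: [0.559, -0.2072, 0.1471]
tcp_rot: [[0.209, 0.978, -0.001], [0.978, -0.209, 0.001], [0.0, -0.001, -1.0]]
force: [0.1, -0.1, -3.1]
opening: 0.34
grasp_force: 30.0
time_s: 7.77
position: [0.5597, -0.2076, 0.1401]
tcp_rot: [[0.208, 0.978, 0.002], [0.978, -0.208, -0.002], [-0.001, 0.003, -1.0]]
force: [-3.7, 0.6, 12.4]
opening: 0.342
grasp_force: 30.0
```

The first socket stops on the nut top at TCP z = 0.140 (contact was predicted at 0.141), so it does not fit. Back to its place on the tray.

```bash
python3 -m handwheel '[[0,0,0.02,0,0,0],[0,0,0.06,0,0,0],[0,0,0.1,0,0,0],[-0.008,0.035,0.1,0,0,0],[-0.0165,0.0725,0.1,0,0,0.02],[-0.025,0.11,0.1,0,0,0.04],[-0.0335,0.1475,0.1,0,0,0.044],[-0.042,0.185,0.1,0,0,0.044]]' - && python3 -m handwheel '[[-0.0085,0.0375,0,0,0,0],[-0.017,0.075,0,0,0,0],[-0.0255,0.1125,0,0,0,0],[-0.034,0.15,0,0,0,0],[-0.0425,0.1875,0,0,0,0],[-0.0505,0.22,0,0,0,0],[-0.0515,0.2257,0,0,0,0],[-0.0515,0.2257,-0.03,0,0,0]]' - && python3 -m handwheel '[[0,0,-0.04,0,0,0],[0,0,-0.08,0,0,0],[0,0,-0.11,0,0,0],[0,0,-0.125,0,0,0],[0,0,-0.13,0,0,0],[0,0,-0.132,0,0,0],[0,0,-0.132,0,0,0],[0,0,-0.132,0,0,0]]' -
```

```text
time_s: 8.43
position: [0.5163, -0.0207, 0.2371]
tcp_rot: [[0.122, 0.992, 0.001], [0.992, -0.122, -0.0], [0.0, 0.001, -1.0]]
force: [0.9, 0.1, -4.0]
opening: 0.343
grasp_force: 30.0
time_s: 9.1
position: [0.469, 0.2071, 0.2114]
tcp_rot: [[0.117, 0.993, 0.014], [0.993, -0.117, 0.003], [0.005, 0.014, -1.0]]
force: [2.3, -0.3, -4.0]
opening: 0.346
grasp_force: 30.0
time_s: 9.77
position: [0.4669, 0.2037, 0.0759]
tcp_rot: [[0.122, 0.993, 0.003], [0.993, -0.122, 0.001], [0.001, 0.003, -1.0]]
force: [0.3, -0.9, -3.7]
opening: 0.343
grasp_force: 30.0
```

```bash
python3 -m handwheel '[[0,0,-0.001,0,0,0],[0,0,-0.002,0,0,0],[0,0,-0.0025,0,0,0],[0,0,-0.003,0,0,0],[0,0,-0.003,0,0,0],[0,0,-0.003,0,0,0],[0,0,-0.003,0,0,0],[0,0,-0.003,0,0,0]]' -
```

```text
time_s: 10.43
position: [0.466, 0.2037, 0.0724]
tcp_rot: [[0.122, 0.993, 0.001], [0.993, -0.122, 0.0], [0.001, 0.001, -1.0]]
force: [0.2, -0.1, 7.1]
opening: 0.344
grasp_force: 30.0
```

```bash
python3 -m handwheel '[[0,0,0,0,0,0],[0,0,0,0,0,0],[0,0,0,0,0,0],[0,0,0,0,0,0],[0,0,0.01,0,0,0],[0,0,0.04,0,0,0],[0,0,0.07,0,0,0],[0,0,0.07,0,0,0]]' 0.4 && python3 -m handwheel '[[-0.01,-0.03,0,0,0,-0.02],[-0.02,-0.06,0,0,0,-0.05],[-0.0309,-0.0948,0,0,0,-0.07],[-0.0309,-0.0948,0,0,0,-0.07],[-0.0309,-0.0948,-0.02,0,0,-0.07],[-0.0309,-0.0948,-0.04,0,0,-0.07],[-0.0309,-0.0948,-0.06,0,0,-0.07],[-0.0309,-0.0948,-0.069,0,0,-0.07]]' -
```

```text
time_s: 11.1
position: [0.4687, 0.2043, 0.1464]
tcp_rot: [[0.121, 0.993, 0.01], [0.993, -0.121, 0.002], [0.003, 0.009, -1.0]]
force: [0.7, -0.1, 0.9]
opening: 0.696
grasp_force: 0.0
time_s: 11.77
position: [0.4341, 0.1088, 0.0711]
tcp_rot: [[0.259, 0.966, -0.002], [0.966, -0.259, 0.0], [-0.0, -0.002, -1.0]]
force: [0.3, 0.3, -0.0]
opening: 0.701
grasp_force: 0.0
```

```bash
python3 -m handwheel '[[0,0,0,0,0,0],[0,0,0,0,0,0],[0,0,0,0,0,0],[0,0,0,0,0,0],[0,0,0,0,0,0],[0,0,0,0,0,0],[0,0,0,0,0,0],[0,0,0,0,0,0]]' -1
```

```text
time_s: 12.43
position: [0.4352, 0.1088, 0.0733]
tcp_rot: [[0.259, 0.966, 0.002], [0.966, -0.259, 0.0], [0.001, 0.002, -1.0]]
force: [-0.1, 1.1, 6.1]
opening: 0.345
grasp_force: 29.9
```

```bash
python3 -m handwheel '[[0,0,0.03,0,0,0],[0,0,0.07,0,0,0],[0,0,0.11,0,0,0],[0,0,0.15,0,0,0],[0.014,-0.035,0.15,0,0,0.026],[0.028,-0.07,0.15,0,0,0.026],[0.042,-0.105,0.15,0,0,0.026],[0.056,-0.14,0.15,0,0,0.026]]' -
python3 - <<'E'
from h import *
p,d,W,s=wrist("pics/w4.png")
for P in blobs(W,.0765,.1,(.38,.55,.06,.4)): print(P.mean(0).round(4),len(P),hexfit(P[:,:2],30))
E
python3 -m handwheel '[[0.014,-0.035,0,0,0,0],[0.028,-0.07,0,0,0,0],[0.042,-0.105,0,0,0,0],[0.055,-0.14,0,0,0,0],[0.0684,-0.1759,0,0,0,0],[0.0684,-0.1759,-0.03,0,0,0],[0.0684,-0.1759,-0.06,0,0,0],[0.0684,-0.1759,-0.075,0,0,0]]' - && python3 -m handwheel '[[0,0,-0.001,0,0,0],[0,0,-0.003,0,0,0],[0,0,-0.005,0,0,0],[0,0,-0.007,0,0,0],[0,0,-0.009,0,0,0],[0,0,-0.011,0,0,0],[0,0,-0.011,0,0,0],[0,0,-0.011,0,0,0]]' -
```

```text
time_s: 13.1
position: [0.49, -0.0322, 0.2224]
tcp_rot: [[0.208, 0.978, -0.001], [0.978, -0.208, 0.0], [0.0, -0.001, -1.0]]
force: [0.9, 1.0, -5.0]
opening: 0.346
grasp_force: 29.9
time_s: 13.82
position: [0.5562, -0.2064, 0.1433]
tcp_rot: [[0.21, 0.978, -0.007], [0.978, -0.21, 0.004], [0.003, -0.008, -1.0]]
force: [-1.7, 0.6, -4.3]
opening: 0.344
grasp_force: 29.9
time_s: 14.48
position: [0.5592, -0.2071, 0.1369]
tcp_rot: [[0.208, 0.978, 0.0], [0.978, -0.208, -0.0], [-0.0, 0.0, -1.0]]
force: [0.1, 0.5, -3.8]
opening: 0.337
grasp_force: 29.9
```

No contact force with the mouth already about 4 mm below the nut top, so this one fits. I'll push it home.

```bash
python3 -m handwheel '[[0,0,-0.002,0,0,0],[0,0,-0.004,0,0,0],[0,0,-0.006,0,0,0],[0,0,-0.008,0,0,0],[0,0,-0.01,0,0,0],[0,0,-0.012,0,0,0],[0,0,-0.013,0,0,0],[0,0,-0.014,0,0,0]]' -
```

```text
time_s: 15.15
position: [0.559, -0.2071, 0.1233]
tcp_rot: [[0.208, 0.978, -0.0], [0.978, -0.208, 0.0], [0.0, -0.0, -1.0]]
force: [-2.6, 0.9, 8.7]
opening: 0.345
grasp_force: 29.9
```

```bash
python3 -m handwheel '[[0,0,-0.001,0,0,0],[0,0,-0.001,0,0,0],[0,0,-0.001,0,0,0],[0,0,-0.001,0,0,0],[0,0,-0.001,0,0,0],[0,0,-0.001,0,0,0],[0,0,-0.001,0,0,0],[0,0,-0.001,0,0,0]]' -
python3 - <<'E'
from h import *
p,d=cams.capture("side"); q,_=cams.capture("scene")
cv2.imwrite("pics/end.png",np.hstack([cv2.resize(p[100:370,200:430],None,fx=1.7,fy=1.7),cv2.resize(q[100:370,200:430],None,fx=1.7,fy=1.7)]))
E
```

```text
time_s: 15.82
position: [0.5589, -0.2071, 0.1233]
tcp_rot: [[0.208, 0.978, 0.0], [0.978, -0.208, -0.0], [-0.0, 0.0, -1.0]]
force: [-3.4, 1.5, 6.8]
opening: 0.339
grasp_force: 29.9
```

View pics/end.png

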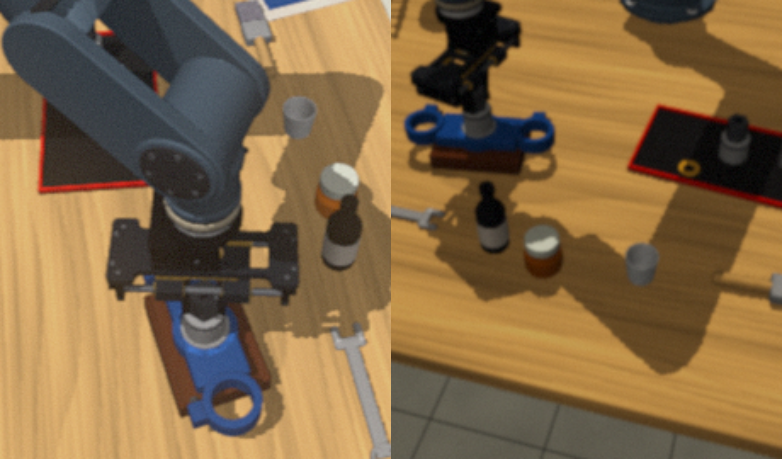

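The picture shows the socket seated on the nut at about (203,325) on the left and (480,120) on the right. The returned socket stands upright at (735,140), and the bystanders have not moved.

```bash
python3 -c "
from rig import bot
print(bot.hand_in())"
```

```text
the job is handed in; nothing more can be done
None
```

Handed in after 15.8 s: the second socket I tried fits; it sits fully home on the washer and is still gripped there. The first stopped on the nut's top and is back upright on the tray, the third never needed trying, and nothing was knocked over.

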